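# Set the pinch-roller gap of a kraft-paper feeder

## Robot

A 6-joint arm with a two-finger parallel gripper is mounted at the origin on the work surface. World frame = base frame: x ahead of the robot, y to its left, z up, the work surface at z = 0. Lengths are in m, angles in rad, forces in N, time in s.
With the tool pointing down it reaches from about 0.35 to 0.775 m from the base axis. Payload 7.3 kg.
Tool frame: the origin (TCP) lies on the centre line of the jaws, within the pads' length; the fingertips stand 11 mm ahead of it and the grasp point (between the pads) lies 8 mm behind it; z points along the fingers, y is the line along which they close (so a half turn about z gives the same grasp; the last joint's range is limited). The gripper opens to 92 mm and grips with 3 to 60 N. Pads are 19 mm wide; open, the fingers measure 130 mm over their backs; the gripper's body (75 mm by 190 mm) begins 47 mm behind the grasp point.
Start: joints at [-1.28, 0.342, 1.524, -0, 1.275, -0.146], TCP at [0.222, -0.476, 0.201] pointing down, gripper open.
Joint ranges: [-2.53, 2.53], [-0.77, 2.02], [0.04, 2.7], [-1, 4.14], [0.28, 2.66], [-3.11, 3.11]. Speed limits (rad/s): [2.57, 2.57, 3.14, 3.14, 3.14, 3.14].

## Interface

Orientations are given as a unit quaternion [w, x, y, z].
In Python, from plant import ctrl, claw, eyes gives the robot as it stands. The module is installed in compiled form; this text tells all that it offers. Calls block until the motion is done:
- ctrl.movep(position, orientation): joint-space move of the TCP to a pose.
- ctrl.move_straight(position, speed=0.15, ori=None, contact_N=None): straight line of the TCP; ori=None keeps the orientation; speed is the mean speed in m/s. With contact_N (N) it stops when the force on the tool has changed by that much, and returns True; else False.
- ctrl.move_joints(angles): joint-space move.
- claw.gripper_to(opening, grasp_force=None): opening from 0.0 (shut) to 1.0 (fully open); grasp_force is the grip in N (None keeps the last); returns when the fingers have stopped.
- ctrl.wait(seconds).
- ctrl.inverse_kinematics(position, orientation): joint angles nearest the present ones, or None.
- ctrl.get_obs(): the state.
- eyes.get_image(name): name is "scene" or "top"; returns the picture (420x560x3 uint8, red, green, blue); there is no depth.
- eyes.camera_model(name): a dict with "camera_matrix" (3x3 intrinsics, pixels), "k1" (the pictures are not rectified: a ray, as slopes to the right and down, at radius r is drawn at 1 + k1 r^2 times it, then the intrinsics apply), "world_from_camera" (4x4, takes a point from camera to world coordinates). Camera axes: x right, y up, looking along -z (the intrinsics and any distortion apply to the point x, -y, -z); pixel columns grow to the right and rows downward; lengths in m; the calibration is good to about 2 mm. A picture is of the moment at which its call begins. camera_model takes no time and is no camera call.
A pose or a line that the arm cannot do raises ctrl.IKError and nothing moves.
- ctrl.close_job(): hands the job in; it is judged then, once.
The state is a dict: "t": time; "q": joint angles; "dq": joint speeds; "tau": joint torques, N m; "ee_pos": TCP position; "ee_rot": TCP orientation; "force": force on the tool from outside, world axes, zero at the start; "torque": the same for the moment, N m; "opening": opening from 0.0 (shut) to 1.0 (fully open); "grip_force": force on a finger pad.
Only numpy, scipy, OpenCV 4.12 (cv2) and the standard library are available. Lean on these libraries where they do the work, as an engineer would, in place of code of your own. Each camera call takes 0.05 s, during which the arm holds its last target. There are 200 camera calls.

## Task

Wind the crank of the paper feeder clockwise (seen from above) until the pinch roller has come down on the feed roller and the crank comes up firm, without forcing it; then back it off by half a turn and let go, leaving the things around it where they lie.

Things in the scene. Friction and masses are not known exactly. Their poses are not given: they have to be found in the camera images.
- machine: the paper feeder: a grey steel frame about 250 x 180 mm, fixed to the table, 163 mm high under the crank, with a roll of brown paper at its robot side. Origin: on the work surface straight below the crank's axis. Its place and yaw vary. A steep screw in its top bridge carries the pinch roller: clockwise turns of the crank lower it by 20 mm a turn; 0.8 to 1.65 turns are left at the start.
- crank_axis (a point): the point on the crank's vertical turning axis at the top face of the crank disc. The disc is of aluminium, 92 mm in diameter, 10 mm thick, level, its top 187 mm above the work surface. Only a 3 mm high cap stands on its middle; apart from the crank handle nothing is higher. The crank keeps its height as it turns.
- grip_mid (a point): the middle of the crank handle: an upright black plastic sleeve, 16 mm in diameter, 44 mm tall (188.5 to 232.5 mm above the work surface; this point at 210.5 mm), standing on the disc 34 mm from the crank's axis. It spins freely on its pin, so a gripper can keep hold of it, without turning itself, while it follows the circle.
- crank (a joint): turn of the crank in rad, growing clockwise seen from above, from an arbitrary zero: where the rollers meet differs each time. Free turning takes 0.5 to 2.5 N at the handle along the circle; at rest, friction holds it within 1.2 N. Once the rollers touch, this rises by about 3.5 N for each mm the handle is pushed on: 6 to 9 N more is firm, 13 N more is forcing it.
- carriage: the steel pinch roller with its yoke, hung on the screw inside the frame, lying level across the feeder, 32 mm in diameter and 126 mm long. The origin is the middle of the roller's lowest line; z up, y along the roller. It moves straight down and up, straight below the crank's axis.
- feed_roller: the black rubber feed roller directly below the pinch roller, 40 mm in diameter and 130 mm long, fixed in height; its height in the frame varies by 6 mm. The origin is the middle of its topmost line, which the pinch roller lands on; z up, y along the roller. The gap is the height of the carriage's origin above this one; half a turn of the crank is 10 mm of it.
- parcel: a loose cardboard parcel, 150 x 110 x 70 mm, beside the feeder; leave it alone. Origin: centre of its underside.
- tape_roll: a loose roll of tape lying flat, 96 mm across, 48 mm high, beside the feeder; leave it alone. Origin: centre of its underside.
- scanner: a loose flat black hand terminal, 150 x 78 x 12 mm, beside the feeder; leave it alone. Origin: centre of its underside.

How it is judged:
By the outcome, as a careful person would: the job done as asked, in the order asked, and still so for the second after the job is handed in, with the robot touching nothing.
It also fails if it takes over 69 s, if anything falls off the work surface, if the arm or the gripper's body presses on something with over 40 N, if the wrist force passes 120 N, or if a joint passes its speed limit or range.

## Working session

There is one attempt and no reset: what is moved stays moved. The work goes in short steps, each a Python script; the robot and the scene stay as the last script left them, time stands still between calls to the robot, and variables do not carry over. Pictures are saved under pics/ and viewed, at most 10 in all, crops included, and the job is handed in when it is done.

```bash
mkdir -p pics; python3 - <<'E'
from plant import ctrl, claw, eyes
import cv2
for n in ("scene","top"):
    im=eyes.get_image(n); cv2.imwrite(f"pics/{n}0.png",im[:,:,::-1])
    m=eyes.camera_model(n); print(n,m)
o=ctrl.get_obs(); print(o)
E
```

```text
scene {'camera_matrix': array([[539.20857947,   0.        , 281.98445623],
       [  0.        , 539.20857947, 213.99846618],
       [  0.        ,   0.        ,   1.        ]]), 'k1': -0.15344274643228895, 'world_from_camera': array([[ 0.5539573 , -0.62832046,  0.5462094 ,  1.1280519 ],
       [ 0.83254198,  0.41985834, -0.36137628, -0.34675137],
       [-0.00227046,  0.65492928,  0.75568676,  0.98728663],
       [ 0.        ,  0.        ,  0.        ,  1.        ]])}
top {'camera_matrix': array([[406.46907947,   0.        , 279.353785  ],
       [  0.        , 406.46907947, 208.71773181],
       [  0.        ,   0.        ,   1.        ]]), 'k1': -0.07162022145919895, 'world_from_camera': array([[-0.01968566,  0.99818067, -0.05698962,  0.46886584],
       [-0.99961907, -0.0207528 , -0.01819419,  0.05823117],
       [-0.01934378,  0.05660975,  0.99820897,  1.20284678],
       [ 0.        ,  0.        ,  0.        ,  1.        ]])}
{'t': 0.1, 'q': array([-1.27996621e+00,  3.42637715e-01,  1.52487899e+00,  1.84187841e-05,
        1.27539821e+00, -1.46039486e-01]), 'dq': array([ 0.00067794, -0.00038311, -0.0009768 , -0.00136599, -0.00062932,
       -0.00117785]), 'tau': array([ 1.47219900e-03, -4.32004631e+01, -2.44694942e+01,  7.18763075e-02,
        5.25838626e-02, -4.79435892e-05]), 'ee_pos': array([ 0.22202812, -0.47532483,  0.20013727]), 'ee_rot': array([-6.60037364e-04,  9.76238195e-01,  2.16699213e-01, -3.90354089e-05]), 'force': array([ 0.13757101, -0.63435565,  0.15204105]), 'torque': array([-0.08982178, -0.03366933,  0.01947309]), 'grip_force': 0.0, 'opening': 0.9967537416671167}
```

View pics/scene0.png

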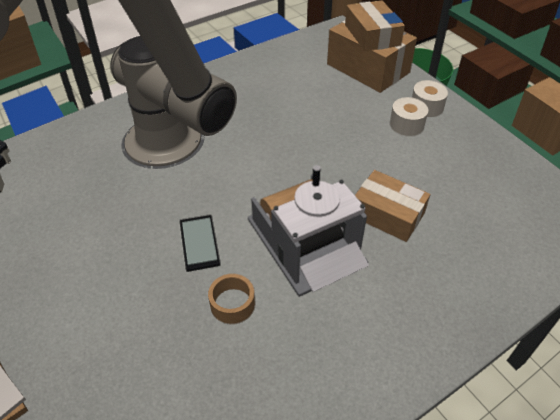

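View pics/top0.png

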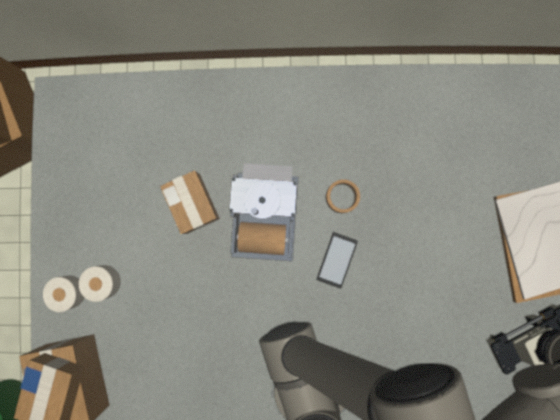

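The scene view shows the feeder with its disc at about (317,197) and the black handle at about (317,176). In the top view the disc centre is near (262,200) and the handle near (255,211). I'll enlarge both.

```bash
python3 - <<'E'
import cv2,numpy as np
a=cv2.imread("pics/scene0.png")[155:225,280:355]; b=cv2.imread("pics/top0.png")[165:235,225:300]
f=lambda i:cv2.resize(i,None,fx=5.3333,fy=5.3333,interpolation=cv2.INTER_CUBIC)
c=np.hstack([f(a),f(b)]); 
cv2.imwrite("pics/crop0.png",c); print(c.shape)
E
```

```text
(373, 800, 3)
```

View pics/crop0.png

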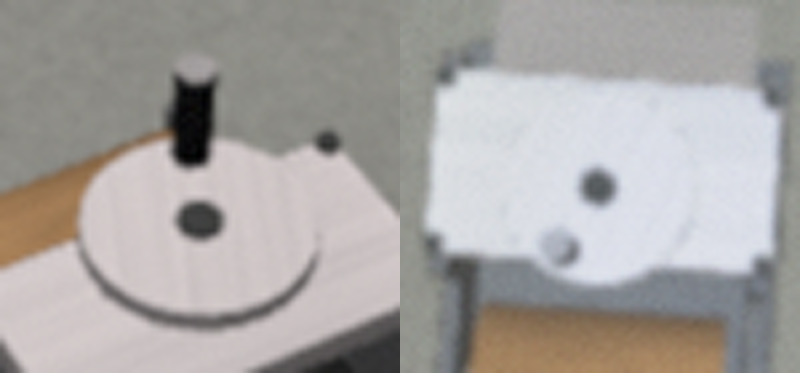

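The crop shows the cap at scene (317.5,196.2) and top (262.1,200.0). The handle's top end is at scene (316.5,167.8) and top (255,211.2).

```bash
cat > h.py <<'E'
import numpy as np, cv2
from plant import ctrl, claw, eyes
def ray(n,uv):
    m=eyes.camera_model(n); K=m["camera_matrix"]; T=m["world_from_camera"]
    p=cv2.undistortPoints(np.array([[uv]],float),K,np.array([m["k1"],0,0,0.]))[0,0]
    return T[:3,3],T[:3,:3]@[p[0],-p[1],-1]
def at(n,uv,z):
    o,d=ray(n,uv); return (o+d*(z-o[2])/d[2])[:2]
E
python3 - <<'E'
from h import *
for n,c,hd in (("scene",(317,195.8),(316.1,167.4)),("top",(261.7,199.7),(254.6,210.9))):
    C=at(n,c,.190);H=at(n,hd,.2325); print(n,C,H,np.linalg.norm(H-C),np.degrees(np.arctan2(*(H-C)[::-1])))
print(at("scene",(315.4,184.2),.1885))
# bridge edges direction (top), z .163 
for p in ((434,258),(775,272),(440,72),(775,95)):
    print(at("top",((p[0]-400)/5.333+224.6,p[1]/5.333+164.6),.163))
print(at("scene",(232,300),0),at("scene",(200,242),0),at("scene",(393,205),.07))
E
```

```text
scene [0.55057467 0.12014549] [0.51754076 0.13960318] 0.038338505683616506 149.50099633494224
top [0.5502034  0.12041518] [0.52026459 0.13528637] 0.033428795601113656 153.5855100605445
[0.52129522 0.13751017]
[0.51985354 0.20172265]
[0.50976135 0.03771002]
[0.60997316 0.1976881 ]
[0.59513473 0.03583247]
[ 0.55771541 -0.09838362] [ 0.38021078 -0.0811449 ] [0.58400931 0.31920015]
```

```bash
cat >> h.py <<'E'
def down(yaw): return [0,np.cos(yaw/2),np.sin(yaw/2),0]   # tool x at yaw, z down
E
python3 - <<'E'
from h import *
from scipy.spatial.transform import Rotation as R
C=np.array([.5504,.1203])
for d in (-118,-88,-58,-28,2,32,62,92,122,152):
    l=[ctrl.inverse_kinematics([*(C+.034*np.array([np.cos(a),np.sin(a)])),.208],down(np.radians(d))) for a in (0,1.57,3.14,4.71)]
    print(d,None if any(x is None for x in l) else np.round([l[0],l[2]],2).tolist())
E
```

```text
-118 [[0.07, 0.47, 1.3, -0.0, 1.37, -2.58], [0.08, 0.35, 1.5, -0.0, 1.3, -2.57]]
-88 None
-58 [[0.07, 0.47, 1.3, -0.0, 1.37, 2.66], [0.08, 0.35, 1.5, -0.0, 1.3, 2.67]]
-28 [[0.07, 0.47, 1.3, -0.0, 1.37, 2.13], [0.08, 0.35, 1.5, -0.0, 1.3, 2.14]]
2 [[0.07, 0.47, 1.3, -0.0, 1.37, 1.61], [0.08, 0.35, 1.5, -0.0, 1.3, 1.62]]
32 [[0.07, 0.47, 1.3, -0.0, 1.37, 1.09], [0.08, 0.35, 1.5, -0.0, 1.3, 1.1]]
62 [[0.07, 0.47, 1.3, -0.0, 1.37, 0.56], [0.08, 0.35, 1.5, -0.0, 1.3, 0.57]]
92 [[0.07, 0.47, 1.3, -0.0, 1.37, 0.04], [0.08, 0.35, 1.5, -0.0, 1.3, 0.05]]
122 [[0.07, 0.47, 1.3, -0.0, 1.37, -0.48], [0.08, 0.35, 1.5, -0.0, 1.3, -0.47]]
152 [[0.07, 0.47, 1.3, -0.0, 1.37, -1.01], [0.08, 0.35, 1.5, -0.0, 1.3, -1.0]]
```

```bash
python3 - <<'E'
from h import *
H=[.5203,.1363]; q=down(np.radians(152))
p=ctrl.get_obs()["ee_pos"]
ctrl.move_straight([p[0],p[1],.29],speed=.2)
ctrl.movep([*H,.29],q)
print(ctrl.get_obs()["t"],ctrl.get_obs()["force"])
print(ctrl.move_straight([*H,.208],speed=.1,contact_N=6))
o=ctrl.get_obs();print(o["t"],o["force"],o["ee_pos"])
claw.gripper_to(0.0,grasp_force=25)
o=ctrl.get_obs();print(o["t"],o["force"],o["ee_pos"],o["opening"],o["grip_force"])
for n in ("scene","top"): cv2.imwrite(f"pics/{n}1.png",eyes.get_image(n)[:,:,::-1])
a=cv2.imread("pics/scene1.png")[110:290,220:400]
cv2.imwrite("pics/c1.png",cv2.resize(a,(600,600),interpolation=cv2.INTER_CUBIC))
E
```

```text
3.1167 [0.28018702 0.40201869 0.29987259]
False
4.0833 [-0.37033288  0.02719094  0.09056015] [0.52071428 0.13631541 0.2086434 ]
5.525 [-0.07782827  0.36672775  0.51972607] [0.52031733 0.13627859 0.20801057] 0.004356435315340432 0.0
```

View pics/c1.png

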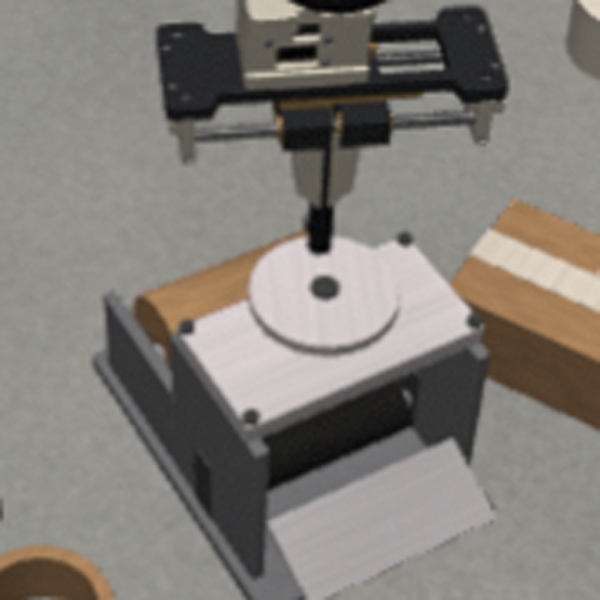

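The crop shows the fingers fully shut. A black piece sits at about crop (319,228), but the opening reads 0, so I'm looking closer.

```bash
python3 - <<'E'
import cv2,numpy as np
from h import *
a=cv2.imread("pics/scene1.png")[135:210,280:355]; b=cv2.imread("pics/top1.png")[165:240,225:300]
f=lambda i:cv2.resize(i,(400,400),interpolation=cv2.INTER_CUBIC)
cv2.imwrite("pics/crop1.png",np.hstack([f(a),f(b)]))
m=eyes.camera_model("scene");T=np.linalg.inv(m["world_from_camera"])
for z in (.197,.216,.24):
    p=T@[.5203,.1363,z,1];s=np.array([p[0],-p[1]])/-p[2];s*=1+m["k1"]*s@s;u=m["camera_matrix"][:2,:2]@s+m["camera_matrix"][:2,2]
    print(z,u,(u-[280,135])*5.333)
o=ctrl.get_obs();print(o["opening"],o["grip_force"],o["ee_rot"])
E
```

```text
0.197 [314.81856629 181.25805305] [185.68741405 246.69419692]
0.216 [315.22116295 174.68473432] [187.83446199 211.63868815]
0.24 [315.74247298 166.13827498] [190.6146084  166.06042045]
0.005241578872332581 0.0 [-6.42933788e-06  2.41902582e-01  9.70300542e-01 -1.30892581e-06]
```

View pics/crop1.png

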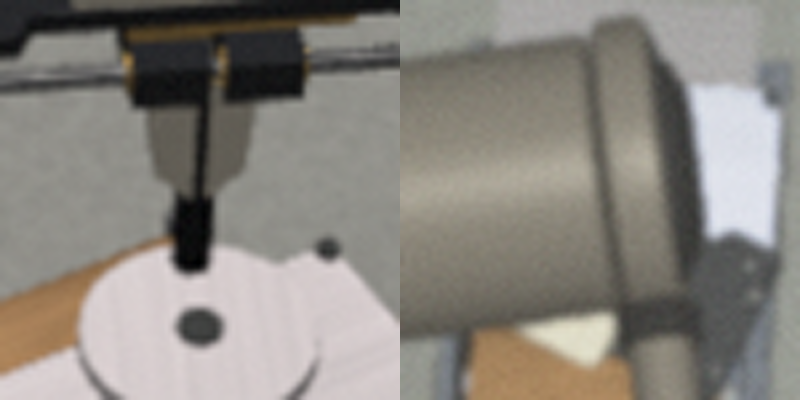

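The piece may be the handle or the black pads, so it's still ambiguous. I'll open the gripper in place and look again.

```bash
python3 - <<'E'
from h import *
claw.gripper_to(1.0)
o=ctrl.get_obs();print(o["t"],o["opening"],o["force"])
a=eyes.get_image("scene")[135:210,265:365,::-1]
cv2.imwrite("pics/c2.png",cv2.resize(a,(800,600),interpolation=cv2.INTER_CUBIC))
E
```

```text
7.0833 0.997270508497683 [ 0.03226869 -0.29769956 -0.05626638]
```

View pics/c2.png

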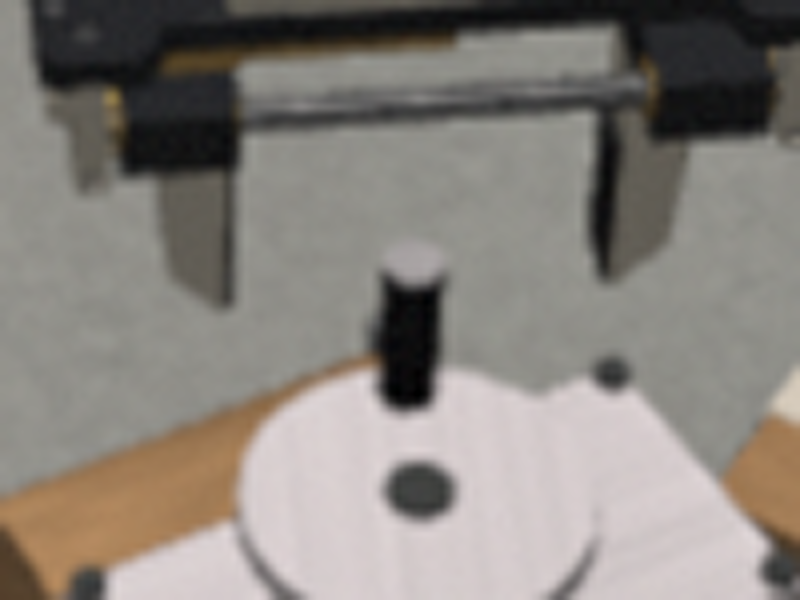

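The open gripper straddles the handle, but its tips (crop (230,305) and (605,280), i.e. image row about 171.6) look level with the handle's top. Nominal kinematics puts them at row ~184. I'll check the offset by pressing lightly on the way down, closed, beside the handle over the disc.

```bash
python3 - <<'E'
from h import *
fx=np.array([np.cos(np.radians(-28)),np.sin(np.radians(-28))])
for z in (.197,.215,.234,.24): print(z, at("scene",(316.8,171.2),z)-.0095*fx, [at("scene",u,z).round(4) for u in ((293.4,172.6),(340,169.5))])
print("base",at("scene",(162,143),0))
o=ctrl.get_obs();print(o["q"],o["ee_pos"])
# descend open, tips straddling the handle, guarded
print(ctrl.move_straight([.5203,.1363,.193],speed=.03,contact_N=3), ctrl.get_obs()["ee_pos"],ctrl.get_obs()["force"])
a=eyes.get_image("scene")[135:210,265:365,::-1]
cv2.imwrite("pics/c3.png",cv2.resize(a,(800,600),interpolation=cv2.INTER_CUBIC))
E
```

```text
0.197 [0.49044078 0.16145647] [array([0.4752, 0.114 ]), array([0.5217, 0.2005])]
0.215 [0.50477231 0.14998284] [array([0.49  , 0.1035]), array([0.5355, 0.1881])]
0.234 [0.51990004 0.13787178] [array([0.5057, 0.0925]), array([0.5501, 0.1749])]
0.24 [0.52467721 0.13404723] [array([0.5107, 0.089 ]), array([0.5547, 0.1708])]
base [ 0.01313112 -0.00679183]
[ 1.13684570e-01  3.60080462e-01  1.47647886e+00  8.33643317e-06
  1.30505360e+00 -9.68417187e-01] [0.52030858 0.13630637 0.20798787]
False [0.52033967 0.13630406 0.19298439] [-0.18403632 -0.12098773  1.58765922]
```

View pics/c3.png

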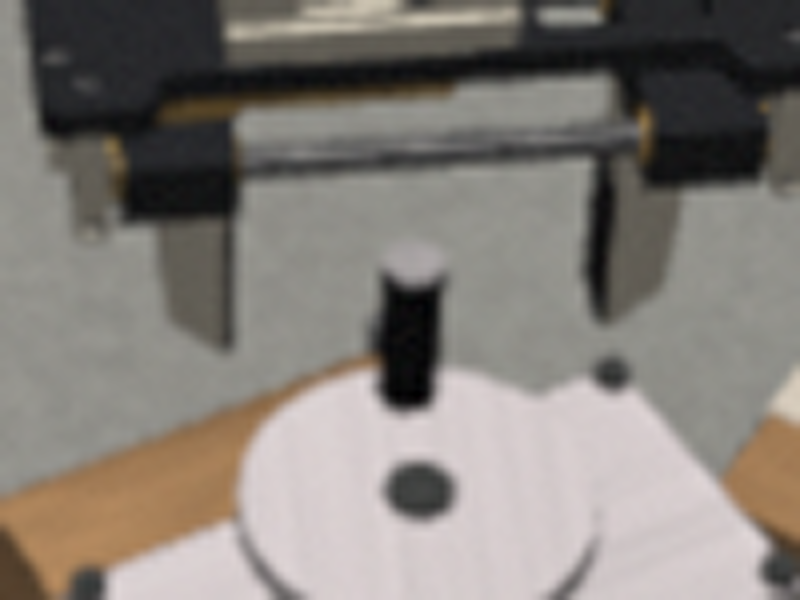

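The tips moved down to rows ~179/175 and touched nothing. In position they agree, but they stand about 37 mm higher than nominal. I'll go by that: lower to ee z ≈ 0.173, guarded, and close.

```bash
python3 - <<'E'
from h import *
print(ctrl.move_straight([.5203,.1370,.173],speed=.03,contact_N=4), ctrl.get_obs()["ee_pos"],ctrl.get_obs()["force"])
claw.gripper_to(0.0,grasp_force=25)
ctrl.wait(.2)
o=ctrl.get_obs();print(o["t"],o["force"],o["torque"],o["ee_pos"],o["opening"],o["grip_force"])
a=eyes.get_image("scene")[135:210,265:365,::-1]
cv2.imwrite("pics/c4.png",cv2.resize(a,(800,600),interpolation=cv2.INTER_CUBIC))
E
```

```text
False [0.52041205 0.13702595 0.1731141 ] [ 0.25421842 -0.51685915  0.88578027]
10.0167 [-0.32233668 -0.32114311  1.00746362] [ 0.10549163 -0.15849285 -0.03112923] [0.52029485 0.13702917 0.17299538] 0.16871299568116327 25.000000298023224
```

View pics/c4.png

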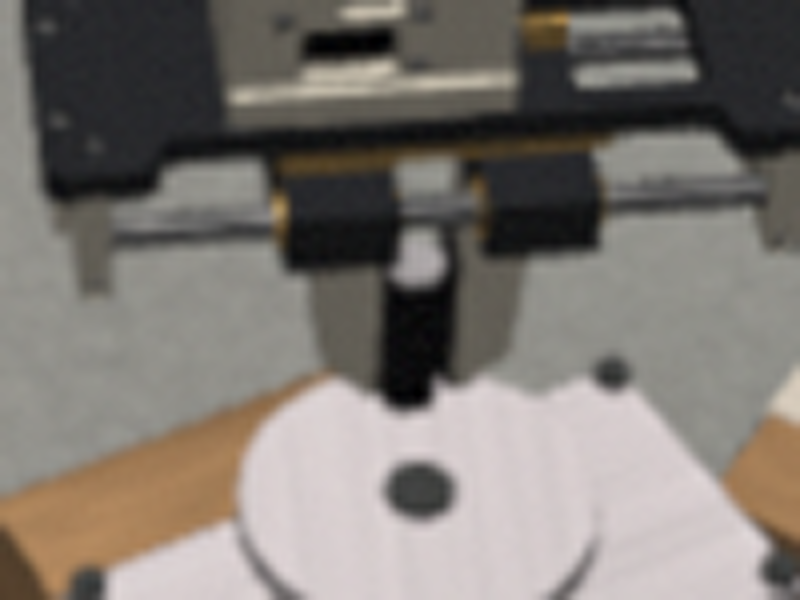

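Good: the handle stands between the pads, opening 15.5 mm, held with 25 N. First I'll wind 0.5 turn with the force log, which is safe because at least 0.8 is left.

```bash
cat >> h.py <<'E'
import json
r=.034; Z=.173
u=lambda a:np.array([np.cos(a),np.sin(a)])
tq=lambda a:np.array([np.sin(a),-np.cos(a)])   # clockwise tangent
def load(): s=json.load(open("s.json")); return np.array(s["C"]),s["a"]
def save(C,a): json.dump(dict(C=list(C),a=a),open("s.json","w"))
def step(C,a,da,speed,contact=None,n=4):
    """turn clockwise by da; returns adapted centre, angle, tangential resistance, radial force, hit"""
    hit=ctrl.move_straight([*(C+r*u(a-da)),Z],speed=speed,contact_N=contact)
    obs=[ctrl.get_obs()]
    for _ in range(n-1): ctrl.wait(.01); obs.append(ctrl.get_obs())
    F=np.mean([o["force"][:2] for o in obs],0); p=np.mean([o["ee_pos"][:2] for o in obs],0)
    a2=a-da
    if hit: d=p-C; a2=np.arctan2(d[1],d[0]); a2+=2*np.pi*round((a-a2)/2/np.pi)
    ft=-F@tq(a2); fr=F@u(a2)
    if not hit: C=C+np.clip(8e-5*fr,-4e-4,4e-4)*u(a2)
    return C,a2,ft,fr,hit
E
python3 - <<'E'
from h import *
C=np.array([.5504,.1203]);a=np.radians(151)
for i in range(15):
    C,a,ft,fr,h=step(C,a,np.radians(12),.04,6)
    print(round(np.degrees(a)),round(ft,2),round(fr,2),h)
    save(C,a)
    if abs(fr)>15 or ft>12: break
o=ctrl.get_obs();print(C,o["t"],o["opening"],o["force"])
E
```

```text
139 -1.88 1.19 False
127 -1.99 1.16 False
115 -1.38 -1.05 False
103 -1.46 -2.39 False
91 -1.4 -4.08 False
79 -1.3 -2.86 False
67 -1.91 -2.89 False
55 -1.69 -2.01 False
43 -1.61 -1.66 False
31 -1.61 -1.98 False
19 -2.08 -1.19 False
7 -1.27 -1.36 False
-5 -1.52 -1.82 False
-17 -1.73 -2.06 False
-29 -1.82 -1.87 False
[0.54926614 0.1191958 ] 15.3167 0.1693433643491266 [-2.61820009 -0.30699526  1.17601363]
```

The crank turns freely at about 1.6 N, but the sign looks inverted. I'll check it with a 1 mm radial push.

```bash
python3 - <<'E'
from h import *
C,a=load()
for d in (0,.001,0,-.001,-.002,0):
    ctrl.move_straight([*(C+(r+d)*u(a)),Z],speed=.02); ctrl.wait(.05)
    F=np.mean([ctrl.get_obs()["force"][:2] for _ in range(3)],0); o=ctrl.get_obs()
    print(d,"fr",F@u(a),"ft",-F@tq(a),(o["ee_pos"][:2]-C)@u(a))
print(o["t"])
E
```

```text
0 fr -1.1631189649530647 ft -1.3650117836850082 0.03404838160147935
0.001 fr -4.860413520205878 ft -1.4920037507301789 0.0341004157693931
0 fr -1.217055512218539 ft -1.053528604018316 0.03405150746827377
-0.001 fr 5.536885399946052 ft -0.5187525824200911 0.0339354326761372
-0.002 fr 7.798801622001829 ft 0.302817376032928 0.033885450120813135
0 fr 1.5677459049085531 ft -0.45605947391997737 0.03397097541682295
17.1167
```

The sign is right: pulling outward gives an inward force. Readings at rest are just friction hysteresis after stopping. I'll keep winding with the contact guard until something shows.

```bash
python3 - <<'E'
from h import *
C,a=load(); L=[]
for i in range(50):
    if a<np.radians(151-360*1.66): break
    C,a,ft,fr,h=step(C,a,np.radians(9),.03,6,2)
    save(C,a); L.append((round(np.degrees(a),1),round(ft,1),round(fr,1)))
    if h or ft>1.5 or abs(fr)>12: print("stop",h); break
print(L); o=ctrl.get_obs();print(C,o["t"],o["force"],o["ee_pos"],(151-np.degrees(a))/360)
E
```

```text
stop False
[(np.float64(-38.0), np.float64(-0.9), np.float64(1.3)), (np.float64(-47.0), np.float64(-1.2), np.float64(-1.2)), (np.float64(-56.0), np.float64(-1.9), np.float64(-2.0)), (np.float64(-65.0), np.float64(-1.1), np.float64(-1.9)), (np.float64(-74.0), np.float64(-1.6), np.float64(-2.8)), (np.float64(-83.0), np.float64(-1.8), np.float64(-2.4)), (np.float64(-92.0), np.float64(-2.0), np.float64(-2.4)), (np.float64(-101.0), np.float64(-1.8), np.float64(-1.0)), (np.float64(-110.0), np.float64(-1.8), np.float64(-0.4)), (np.float64(-119.0), np.float64(-1.7), np.float64(-0.2)), (np.float64(-128.0), np.float64(-1.3), np.float64(-0.5)), (np.float64(-137.0), np.float64(-1.6), np.float64(-1.6)), (np.float64(-146.0), np.float64(-1.9), np.float64(-1.4)), (np.float64(-155.0), np.float64(-1.6), np.float64(-2.2)), (np.float64(-164.0), np.float64(-1.7), np.float64(-2.2)), (np.float64(-173.0), np.float64(-1.7), np.float64(-0.5)), (np.float64(-182.0), np.float64(-1.6), np.float64(-1.4)), (np.float64(-191.0), np.float64(-1.6), np.float64(-1.2)), (np.float64(-200.0), np.float64(-1.1), np.float64(-0.7)), (np.float64(-209.0), np.float64(-1.8), np.float64(-0.8)), (np.float64(-218.0), np.float64(-2.0), np.float64(-1.0)), (np.float64(-227.0), np.float64(-0.9), np.float64(-2.5)), (np.float64(-236.0), np.float64(-1.1), np.float64(-0.9)), (np.float64(-245.0), np.float64(2.4), np.float64(-1.5))]
[0.55027252 0.12005493] 25.1167 [-1.28253628 -2.18051834  1.57355988] [0.53565196 0.1508755  0.17296694] 1.1
```

The resistance has come up at 1.1 turns. Creeping on in 0.4 mm steps now.

```bash
cat > creep.py <<'E'
from h import *
def creep(C,a,n,limit,ds=.0004):
    for i in range(n):
        a-=ds/r
        ctrl.move_straight([*(C+r*u(a)),Z],speed=.005); 
        F=[];P=[]
        for _ in range(3): o=ctrl.get_obs();F.append(o["force"][:2]);P.append(o["ee_pos"][:2]);ctrl.wait(.01)
        d=np.mean(P,0)-C; aa=np.arctan2(d[1],d[0]); t=u(aa); F=np.mean(F,0)
        ft=-F@tq(aa); save(C,a)
        print(f"cmd {np.degrees(a):.2f} act {np.degrees(aa)-360:.2f} s {-1e3*r*(np.radians(-236)-(aa-2*np.pi))*-1:.2f} ft {ft:.2f} fr {F@t:.2f}")
        if ft>limit: break
    print(o["t"],o["opening"])
E
python3 - <<'E'
from creep import *
creep(*load(),9,7)
E
```

```text
cmd -245.67 act -244.74 s 5.19 ft 4.81 fr -1.19
cmd -246.35 act -245.38 s 5.57 ft 5.45 fr -0.38
cmd -247.02 act -245.80 s 5.81 ft 6.18 fr -0.76
cmd -247.70 act -246.19 s 6.04 ft 6.82 fr -0.27
cmd -248.37 act -246.55 s 6.26 ft 7.05 fr -1.06
26.4833 0.16924958126729517
```

```bash
python3 - <<'E'
from creep import *
C,a=load(); creep(C,a,6,8.7,.0003)
E
```

```text
cmd -248.88 act -246.81 s 6.41 ft 7.31 fr -1.20
cmd -249.38 act -247.07 s 6.57 ft 8.53 fr -0.92
cmd -249.89 act -247.38 s 6.75 ft 8.85 fr -1.16
27.3083 0.16822504049201883
```

Firm at 8.85 N, of which about 7.3 N is over free turning. Now I'll back off half a turn, release and lift clear.

```bash
python3 - <<'E'
from h import *
C,a=load(); a=np.radians(-247.4); end=np.radians(-66); n=18; L=[]
for i in range(n):
    C,a,ft,fr,h=step(C,a,-(end-np.radians(-247.4))/n,.04,None,2); save(C,a); L.append((round(ft,1),round(fr,1)))
    if abs(fr)>20 or abs(ft)>20: print("abort");break
ctrl.wait(.2); o=ctrl.get_obs(); d=o["ee_pos"][:2]-C
print(L,np.degrees(np.arctan2(d[1],d[0])),o["t"],o["opening"],o["force"])
claw.gripper_to(1.0); p=ctrl.get_obs()["ee_pos"]
print(ctrl.move_straight([p[0],p[1],.30],speed=.12,contact_N=8))
ctrl.movep([.35,-.30,.35],down(np.radians(110)))
print(ctrl.get_obs()["t"])
ims=[eyes.get_image(n)[:,:,::-1] for n in ("scene","top")]
f=lambda i:cv2.resize(i,(400,400),interpolation=cv2.INTER_CUBIC)
cv2.imwrite("pics/end.png",np.hstack([f(ims[0][120:320,170:370+0]),f(ims[1][165:240,225:300])]))
cv2.imwrite("pics/end_top.png",ims[1]);cv2.imwrite("pics/end_scene.png",ims[0])
d=cv2.absdiff(ims[1],cv2.imread("pics/top0.png")).max(2)
print("diff parcel/tape/scanner",d[165:240,155:222].mean(),d[175:218,322:365].mean(),d[228:292,312:362].mean(), "bg",d[100:150,100:200].mean())
E
```

```text
[(np.float64(0.8), np.float64(0.2)), (np.float64(-0.8), np.float64(1.6)), (np.float64(1.1), np.float64(1.4)), (np.float64(1.2), np.float64(2.8)), (np.float64(0.4), np.float64(2.5)), (np.float64(0.5), np.float64(2.0)), (np.float64(0.9), np.float64(0.8)), (np.float64(1.3), np.float64(0.3)), (np.float64(0.7), np.float64(1.5)), (np.float64(0.7), np.float64(1.5)), (np.float64(1.3), np.float64(0.6)), (np.float64(0.7), np.float64(1.2)), (np.float64(1.0), np.float64(1.3)), (np.float64(0.8), np.float64(0.6)), (np.float64(0.4), np.float64(1.7)), (np.float64(0.6), np.float64(1.8)), (np.float64(1.0), np.float64(1.8)), (np.float64(0.8), np.float64(2.0))] -65.66512341369213 33.1 0.16986304705812696 [ 0.48382742  0.06233767 -1.20387664]
False
37.2167
diff parcel/tape/scanner 3.0744278606965176 3.1060032449972956 3.0884375 bg 3.0264
```

View pics/end.png

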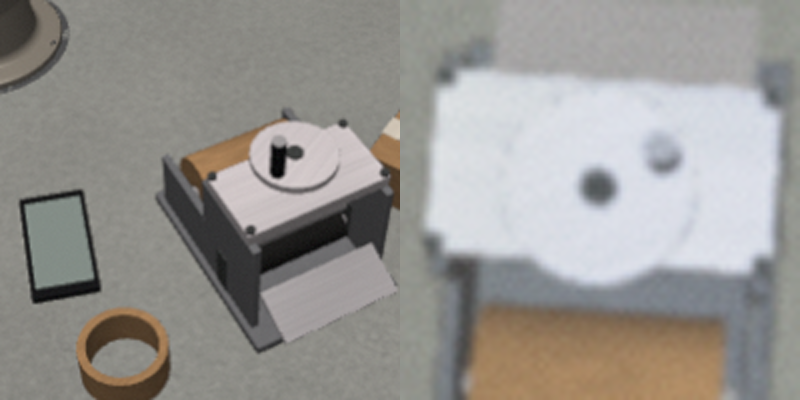

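```bash
python3 - <<'E'
from h import *
C=at("top",(261.7,199.7),.19);H=at("top",(262/5.333+224.6,152/5.333+164.6),.2325)
print(C,H,np.linalg.norm(H-C),np.degrees(np.arctan2(*(H-C)[::-1])))
print(ctrl.close_job())
E
```

```text
[0.5502034  0.12041518] [0.56204038 0.08866749] 0.03388258741663615 -69.55226143149379
the job is handed in; nothing more can be done
None
```

I wound the crank clockwise about 1.1 turns until it came up firm, roughly 7 N over free turning. Then I backed it off half a turn, let go and moved the arm clear; the parcel, tape roll and scanner show no change in the before and after pictures, and the job was handed in at about 37 s.

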